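# Top up the specimen pots in a pin-locked pass-box tray

### The job

The sliding tray of the sample pass-box is locked by a spring pin: pull the pin's handle up, turn it into its rest notch so that it stays out by itself, and draw the tray all the way out. Stand a spare specimen pot upright in every empty pocket of the tray, right down on the pocket floor, without taking out the pots that are already there. Then push the tray fully home and turn the pin back so that it drops down and locks the tray again; leave the disinfectant bottle and the empty tube rack where they are.

Things in the scene. Friction and masses are not known exactly. Their poses are not given: they have to be found in the camera images.
- unit: pass-box fixed to the bench: 10 mm aluminium base 260 x 420 mm; white hood with clear roof (97 mm high) over x -100..100, y -218..-5 mm of this frame, open at its +y end. Origin on the bench; x across the box, +y the way the tray slides out, z up. The pin stands at x -130, y -110 mm, beside the hood. The pots are under the hood with the tray home, all uncovered when it is fully out.
- tray (a joint): tray drawn out along the box's +y, m: 0 home, 0.200 fully out (stops; friction 1.5 N, stays where left). Home, it is held by the pin (3 mm play) until that is up 10 mm. White block 176 x 190 mm, top 42 mm above the bench; 6 square pockets 50 mm wide, 24 mm deep, floors 18 mm above the bench, in 2 rows (86 mm apart across the box) of 3 (62 mm apart along y).
- tray_grip (a point): centre of the tray's upright grey pull plate, at the tray's +y end: 70 mm wide (x), 12 mm thick (y), top 87 mm above the bench; this point is 67 mm above the bench. Axes as unit; moves with the tray. Free space of 49 mm between it and the hood when home.
- pin_lift (a joint): height of the spring pin, m: 0 fully down (locks the tray when home), at most 0.024. A spring pulls it down with 5 N at 0, 13 N at the top. It turns only when raised above 0.015 (to clear a ridge); in the rest notch it stays out at about 0.011. Let down over its slot with the tray not home, it rides on the tray's flange at about 0.007.
- pin_turn (a joint): turn of the pin, rad, anticlockwise seen from above: 0 = over its slot, where it drops fully down (slot takes -0.15 to 0.17); rest notch from 1.13 to 1.5 (aim for 1.3), behind a ridge 4 mm higher. Stops at -0.15 and 1.5; turns freely both ways when raised.
- pin_grip (a point): centre of the pin's black T-handle bar: 62 mm long (this point's y), 14 mm thick (x), 18 mm high, on the pin's upright axis; 125 mm above the bench when the pin is down, moves and turns with the pin.
- pocket0 (a point): tray pocket 0: the point where the centre of a pot standing in it is (30 mm above the pocket floor). Moves with the tray. Empty if no pot's centre is near it.
- pocket1 (a point): tray pocket 1: the point where the centre of a pot standing in it is (30 mm above the pocket floor). Moves with the tray. Empty if no pot's centre is near it.
- pocket2 (a point): tray pocket 2: the point where the centre of a pot standing in it is (30 mm above the pocket floor). Moves with the tray. Empty if no pot's centre is near it.
- pocket3 (a point): tray pocket 3: the point where the centre of a pot standing in it is (30 mm above the pocket floor). Moves with the tray. Empty if no pot's centre is near it.
- pocket4 (a point): tray pocket 4: the point where the centre of a pot standing in it is (30 mm above the pocket floor). Moves with the tray. Empty if no pot's centre is near it.
- pocket5 (a point): tray pocket 5: the point where the centre of a pot standing in it is (30 mm above the pocket floor). Moves with the tray. Empty if no pot's centre is near it.
- pot0_mid (a point): squat specimen pot: white body 44 mm in diameter with a thick heavy base, screw-on green lid 48 mm in diameter making up the top 16 mm, 60 mm tall in all, about 60 g. This point is its centre, half-way up (30 mm above its underside); z is up when it stands upright. Present: stands in tray pocket 0 from the start. Absent (None): that pocket is empty.
- pot1_mid (a point): squat specimen pot: white body 44 mm in diameter with a thick heavy base, screw-on green lid 48 mm in diameter making up the top 16 mm, 60 mm tall in all, about 60 g. This point is its centre, half-way up (30 mm above its underside); z is up when it stands upright. Present: stands in tray pocket 1 from the start. Absent (None): that pocket is empty.
- pot2_mid (a point): squat specimen pot: white body 44 mm in diameter with a thick heavy base, screw-on green lid 48 mm in diameter making up the top 16 mm, 60 mm tall in all, about 60 g. This point is its centre, half-way up (30 mm above its underside); z is up when it stands upright. Present: stands in tray pocket 2 from the start. Absent (None): that pocket is empty.
- pot3_mid (a point): squat specimen pot: white body 44 mm in diameter with a thick heavy base, screw-on green lid 48 mm in diameter making up the top 16 mm, 60 mm tall in all, about 60 g. This point is its centre, half-way up (30 mm above its underside); z is up when it stands upright. Present: stands in tray pocket 3 from the start. Absent (None): that pocket is empty.
- pot4_mid (a point): squat specimen pot: white body 44 mm in diameter with a thick heavy base, screw-on green lid 48 mm in diameter making up the top 16 mm, 60 mm tall in all, about 60 g. This point is its centre, half-way up (30 mm above its underside); z is up when it stands upright. Present: stands in tray pocket 4 from the start. Absent (None): that pocket is empty.
- pot5_mid (a point): squat specimen pot: white body 44 mm in diameter with a thick heavy base, screw-on green lid 48 mm in diameter making up the top 16 mm, 60 mm tall in all, about 60 g. This point is its centre, half-way up (30 mm above its underside); z is up when it stands upright. Present: stands in tray pocket 5 from the start. Absent (None): that pocket is empty.
- spare0_mid (a point): squat specimen pot: white body 44 mm in diameter with a thick heavy base, screw-on green lid 48 mm in diameter making up the top 16 mm, 60 mm tall in all, about 60 g. This point is its centre, half-way up (30 mm above its underside); z is up when it stands upright. A spare, standing on the bench at the start; there are enough spares for all the empty pockets, any will do.
- spare1_mid (a point): squat specimen pot: white body 44 mm in diameter with a thick heavy base, screw-on green lid 48 mm in diameter making up the top 16 mm, 60 mm tall in all, about 60 g. This point is its centre, half-way up (30 mm above its underside); z is up when it stands upright. A spare, standing on the bench at the start; there are enough spares for all the empty pockets, any will do.
- spare2_mid (a point): squat specimen pot: white body 44 mm in diameter with a thick heavy base, screw-on green lid 48 mm in diameter making up the top 16 mm, 60 mm tall in all, about 60 g. This point is its centre, half-way up (30 mm above its underside); z is up when it stands upright. A spare, standing on the bench at the start; there are enough spares for all the empty pockets, any will do.
- spare3_mid (a point): squat specimen pot: white body 44 mm in diameter with a thick heavy base, screw-on green lid 48 mm in diameter making up the top 16 mm, 60 mm tall in all, about 60 g. This point is its centre, half-way up (30 mm above its underside); z is up when it stands upright. A spare, standing on the bench at the start; there are enough spares for all the empty pockets, any will do.
- disinfectant: bystander: bottle 64 mm in diameter, 170 mm tall, origin under its centre; leave alone
- empty_rack: bystander: empty white tube rack 154 x 82 mm, 50 mm high, origin under the centre; leave alone
Things that resemble listed ones, but are neither listed nor needed, are in the scene too. What is shaped like the part that bears spare0_mid but brown or purple is not meant.

How it is judged:
On the way, in this order (a step that is already met when the one before it is completed fails the run):
1. the pin is pulled out and parked in its rest notch, let go of (value of joint pin_lift above 0.008 m and value of joint pin_turn above 1 rad and contact force between pin_turn and the fingers below 0.3 N), for 0.3 s.
2. the tray is drawn all the way out (value of joint tray above 0.185 m), for 0.1 s.
3. every pocket holds an upright pot on its floor, the tray still out (((distance between pot0_mid and pocket0 below 0.009 m and angle between pot0_mid's own z axis and vertical below 0.15 rad) or (distance between spare0_mid and pocket0 below 0.009 m and angle between spare0_mid's own z axis and vertical below 0.15 rad) or (distance between spare1_mid and pocket0 below 0.009 m and angle between spare1_mid's own z axis and vertical below 0.15 rad) or (distance between spare2_mid and pocket0 below 0.009 m and angle between spare2_mid's own z axis and vertical below 0.15 rad) or (distance between spare3_mid and pocket0 below 0.009 m and angle between spare3_mid's own z axis and vertical below 0.15 rad)) and ((distance between pot1_mid and pocket1 below 0.009 m and angle between pot1_mid's own z axis and vertical below 0.15 rad) or (distance between spare0_mid and pocket1 below 0.009 m and angle between spare0_mid's own z axis and vertical below 0.15 rad) or (distance between spare1_mid and pocket1 below 0.009 m and angle between spare1_mid's own z axis and vertical below 0.15 rad) or (distance between spare2_mid and pocket1 below 0.009 m and angle between spare2_mid's own z axis and vertical below 0.15 rad) or (distance between spare3_mid and pocket1 below 0.009 m and angle between spare3_mid's own z axis and vertical below 0.15 rad)) and ((distance between pot2_mid and pocket2 below 0.009 m and angle between pot2_mid's own z axis and vertical below 0.15 rad) or (distance between spare0_mid and pocket2 below 0.009 m and angle between spare0_mid's own z axis and vertical below 0.15 rad) or (distance between spare1_mid and pocket2 below 0.009 m and angle between spare1_mid's own z axis and vertical below 0.15 rad) or (distance between spare2_mid and pocket2 below 0.009 m and angle between spare2_mid's own z axis and vertical below 0.15 rad) or (distance between spare3_mid and pocket2 below 0.009 m and angle between spare3_mid's own z axis and vertical below 0.15 rad)) and ((distance between pot3_mid and pocket3 below 0.009 m and angle between pot3_mid's own z axis and vertical below 0.15 rad) or (distance between spare0_mid and pocket3 below 0.009 m and angle between spare0_mid's own z axis and vertical below 0.15 rad) or (distance between spare1_mid and pocket3 below 0.009 m and angle between spare1_mid's own z axis and vertical below 0.15 rad) or (distance between spare2_mid and pocket3 below 0.009 m and angle between spare2_mid's own z axis and vertical below 0.15 rad) or (distance between spare3_mid and pocket3 below 0.009 m and angle between spare3_mid's own z axis and vertical below 0.15 rad)) and ((distance between pot4_mid and pocket4 below 0.009 m and angle between pot4_mid's own z axis and vertical below 0.15 rad) or (distance between spare0_mid and pocket4 below 0.009 m and angle between spare0_mid's own z axis and vertical below 0.15 rad) or (distance between spare1_mid and pocket4 below 0.009 m and angle between spare1_mid's own z axis and vertical below 0.15 rad) or (distance between spare2_mid and pocket4 below 0.009 m and angle between spare2_mid's own z axis and vertical below 0.15 rad) or (distance between spare3_mid and pocket4 below 0.009 m and angle between spare3_mid's own z axis and vertical below 0.15 rad)) and ((distance between pot5_mid and pocket5 below 0.009 m and angle between pot5_mid's own z axis and vertical below 0.15 rad) or (distance between spare0_mid and pocket5 below 0.009 m and angle between spare0_mid's own z axis and vertical below 0.15 rad) or (distance between spare1_mid and pocket5 below 0.009 m and angle between spare1_mid's own z axis and vertical below 0.15 rad) or (distance between spare2_mid and pocket5 below 0.009 m and angle between spare2_mid's own z axis and vertical below 0.15 rad) or (distance between spare3_mid and pocket5 below 0.009 m and angle between spare3_mid's own z axis and vertical below 0.15 rad)) and value of joint tray above 0.12 m), for 0.3 s.
4. the tray is pushed fully home (value of joint tray below 0.005 m), for 0.1 s.
At the end, for the whole second after the job is handed in: the tray is home (within 5 mm), the pin is turned back (within 0.3 rad) and down in its hole (within 3 mm), and every pocket holds a pot within 9 mm of its seated place and upright within 0.15 rad (((distance between pot0_mid and pocket0 below 0.009 m and angle between pot0_mid's own z axis and vertical below 0.15 rad) or (distance between spare0_mid and pocket0 below 0.009 m and angle between spare0_mid's own z axis and vertical below 0.15 rad) or (distance between spare1_mid and pocket0 below 0.009 m and angle between spare1_mid's own z axis and vertical below 0.15 rad) or (distance between spare2_mid and pocket0 below 0.009 m and angle between spare2_mid's own z axis and vertical below 0.15 rad) or (distance between spare3_mid and pocket0 below 0.009 m and angle between spare3_mid's own z axis and vertical below 0.15 rad)) and ((distance between pot1_mid and pocket1 below 0.009 m and angle between pot1_mid's own z axis and vertical below 0.15 rad) or (distance between spare0_mid and pocket1 below 0.009 m and angle between spare0_mid's own z axis and vertical below 0.15 rad) or (distance between spare1_mid and pocket1 below 0.009 m and angle between spare1_mid's own z axis and vertical below 0.15 rad) or (distance between spare2_mid and pocket1 below 0.009 m and angle between spare2_mid's own z axis and vertical below 0.15 rad) or (distance between spare3_mid and pocket1 below 0.009 m and angle between spare3_mid's own z axis and vertical below 0.15 rad)) and ((distance between pot2_mid and pocket2 below 0.009 m and angle between pot2_mid's own z axis and vertical below 0.15 rad) or (distance between spare0_mid and pocket2 below 0.009 m and angle between spare0_mid's own z axis and vertical below 0.15 rad) or (distance between spare1_mid and pocket2 below 0.009 m and angle between spare1_mid's own z axis and vertical below 0.15 rad) or (distance between spare2_mid and pocket2 below 0.009 m and angle between spare2_mid's own z axis and vertical below 0.15 rad) or (distance between spare3_mid and pocket2 below 0.009 m and angle between spare3_mid's own z axis and vertical below 0.15 rad)) and ((distance between pot3_mid and pocket3 below 0.009 m and angle between pot3_mid's own z axis and vertical below 0.15 rad) or (distance between spare0_mid and pocket3 below 0.009 m and angle between spare0_mid's own z axis and vertical below 0.15 rad) or (distance between spare1_mid and pocket3 below 0.009 m and angle between spare1_mid's own z axis and vertical below 0.15 rad) or (distance between spare2_mid and pocket3 below 0.009 m and angle between spare2_mid's own z axis and vertical below 0.15 rad) or (distance between spare3_mid and pocket3 below 0.009 m and angle between spare3_mid's own z axis and vertical below 0.15 rad)) and ((distance between pot4_mid and pocket4 below 0.009 m and angle between pot4_mid's own z axis and vertical below 0.15 rad) or (distance between spare0_mid and pocket4 below 0.009 m and angle between spare0_mid's own z axis and vertical below 0.15 rad) or (distance between spare1_mid and pocket4 below 0.009 m and angle between spare1_mid's own z axis and vertical below 0.15 rad) or (distance between spare2_mid and pocket4 below 0.009 m and angle between spare2_mid's own z axis and vertical below 0.15 rad) or (distance between spare3_mid and pocket4 below 0.009 m and angle between spare3_mid's own z axis and vertical below 0.15 rad)) and ((distance between pot5_mid and pocket5 below 0.009 m and angle between pot5_mid's own z axis and vertical below 0.15 rad) or (distance between spare0_mid and pocket5 below 0.009 m and angle between spare0_mid's own z axis and vertical below 0.15 rad) or (distance between spare1_mid and pocket5 below 0.009 m and angle between spare1_mid's own z axis and vertical below 0.15 rad) or (distance between spare2_mid and pocket5 below 0.009 m and angle between spare2_mid's own z axis and vertical below 0.15 rad) or (distance between spare3_mid and pocket5 below 0.009 m and angle between spare3_mid's own z axis and vertical below 0.15 rad)) and value of joint tray below 0.005 m and value of joint pin_lift below 0.003 m and value of joint pin_turn below 0.3 rad and velocity of joint tray below 0.01 m/s); the robot touches nothing.
It fails at once if a bystander is moved more than 30 mm (distance of any of disinfectant, empty_rack from where it was at the start of the episode above 0.03 m).
It fails at once if a pot that was already in the tray is taken out of its pocket (height (world z) of any of pot0_mid, pot1_mid, pot2_mid, pot3_mid, pot4_mid, pot5_mid above 0.078 m).
Of pot0, pot1, pot2, pot3, pot4, pot5 only 2 to 4 are there at a start; the rules pass over those that are not, and their reading is None.
At some moment in a run one of spare0, spare1, spare2, spare3 may be knocked a few centimetres aside while the robot is not near it.
It also fails if it takes over 210 s, if anything falls off the work surface, if the arm or the gripper's body presses on something with over 40 N, if the wrist force passes 120 N, or if a joint passes its speed limit or range.

### The arm

A 7-joint arm with a two-finger parallel gripper is mounted at the origin on the work surface. World frame = base frame: x ahead of the robot, y to its left, z up, the work surface at z = 0. Lengths are in m, angles in rad, forces in N, time in s.
With the tool pointing down it reaches from about 0.425 to 1.025 m from the base axis. Payload 3.6 kg.
Tool frame: the origin (TCP) lies midway between the tips of the shut fingers; the grasp point (between the pads) lies 19 mm behind it; z points along the fingers, y is the line along which they close (so a half turn about z gives the same grasp; the last joint's range is limited). The gripper opens to 85 mm and grips with 20 to 120 N. Pads are 22 mm wide; open, the fingers measure 114 mm over their backs; the gripper's body (76 mm by 85 mm) begins 54 mm behind the grasp point. The pads swing forward as they close: fully open they stand 13 mm farther back than shut.
Start: joints at [1.016, 0.591, 0.048, 1.609, -0.033, 0.943, -0.034], TCP at [0.322, -0.649, 0.207] pointing down, gripper open.
Joint ranges: [-2.69, 2.69], [-0.47, 2.24], [-1.27, 1.36], [0.19, 2.51], [-1.53, 4.68], [0.08, 2.07], [-3.09, 3.09]. Speed limits (rad/s): [2.57, 2.57, 3.14, 3.14, 3.14, 3.14, 3.14].

### API

Orientations are given as a unit quaternion [w, x, y, z].
In Python, from bench import manip, imaging gives the robot as it stands.
- The arm moves only by the tool step_arm, never from a script. Its argument "series" is a list of rows, each a list of 7 numbers: the turn, a rotation vector about the world's x, y, z in units of 8 degrees (1.0 is 8 degrees), then the shift along the world's x, y, z in m, then the opening, from -1 (shut) to 1 (fully open), so that 0 is half open. A call has 1 to 12 rows; each row shifts and turns the commanded pose from where the row before left it; what a row does not reach is not made up. A row lasts 1/8 s, in which the tool goes at most 62.5 mm and 10.7 degrees, less where a joint would pass 70% of its speed; a pose out of reach is approached as far as the arm can. A call is refused whole if a number of a shift passes 0.0625 or a number of a turn 1, either way. A call with a gripper value outside its range is refused whole. The fingers move at their own pace and stop on an object; "force" is the grip in N (left out, the last holds). Time passes only in rows, so rows that do not move let the fingers close. It gives the time, the measured TCP pose, the force, the opening and the grip force at its end, in the units of the state.
- manip.get_state(): the state, without advancing time (a new reading comes with each control period).
- imaging.read_camera(name): name is "scene" or "top" or "wrist"; returns (picture, depth): 480x640x3 uint8, blue, green, red; 480x640 float32, m along the optical axis (not along the pixel's ray), 0 where there is no reading.
- imaging.calibration(name): a dict with "fx", "fy", "cx", "cy" (pixels), "view" (4x4, takes a point from world to camera coordinates). Camera axes: x right, y up, looking along -z (the intrinsics and any distortion apply to the point x, -y, -z); pixel columns grow to the right and rows downward; lengths in m; the calibration is good to about 2 mm. A picture is of the moment at which its call begins: read the wrist's pose just before it. calibration takes no time and is no camera call; for the wrist camera it gives the pose at the moment of the call.
- manip.hand_in(): hands the job in; it is judged then, once.
The state is a dict: "time": time; "joint_positions": joint angles; "qvel": joint speeds; "tau": joint torques, N m; "tool_pos": TCP position; "orientation": TCP orientation; "contact_force": force on the tool from outside, world axes, zero at the start; "wrist_torque": the same for the moment, N m; "gripper_width": opening from 0.0 (shut) to 1.0 (fully open); "finger_force": force on a finger pad.
Only numpy, scipy, OpenCV 4.12 (cv2) and the standard library are available. Lean on these libraries where they do the work, as an engineer would, in place of code of your own. Each camera call takes 0.05 s, during which the arm holds its last target. There are 200 camera calls.

## Working session

There is one attempt and no reset: what is moved stays moved. The work goes in short steps, Python scripts to look and compute and a tool call to move; the robot and the scene stay as the last step left them, time stands still between calls to the robot, and variables do not carry over. Pictures are saved under pics/ and viewed, at most 14 in all, crops included, and the job is handed in when it is done.

Besides the shell and the picture viewer there is one more tool, called after ">>>" by a JSON object that holds its "op" and its "data", one argument or row to a line. step_arm: Moves the arm, as the interface text tells. Its arguments: {"type":"object","properties":{"series":{"type":"array","items":{"type":"array","items":{"type":"number"}}},"force":{"type":"number"}},"required":["series"]}

```bash
mkdir -p pics; ls
cat > h.py <<'E'
import numpy as np, cv2
from bench import manip, imaging
def snap(n,f=None):
    p,d=imaging.read_camera(n); c=imaging.calibration(n)
    if f: cv2.imwrite('pics/'+f,p); np.savez('pics/'+f+'.npz',p=p,d=d,**{k:c[k] for k in('fx','fy','cx','cy','view')})
    return p,d,c
def load(f): 
    z=np.load('pics/'+f+'.npz'); return z['p'],z['d'],z
def cloud(d,c):
    v,u=np.mgrid[:480,:640]; 
    P=np.stack([(u-c['cx'])/c['fx']*d,-(v-c['cy'])/c['fy']*d,-d,np.ones_like(d)],-1)
    return (P@np.linalg.inv(c['view']).T)[...,:3]
def ray(u,v,z,c):
    "world point on pixel ray at height z"
    T=np.linalg.inv(c['view']); o=T[:3,3]; r=T[:3,:3]@[(u-c['cx'])/c['fx'],-(v-c['cy'])/c['fy'],-1]
    return o+r*(z-o[2])/r[2]
E
python3 - <<'E'
from h import *
for n in('scene','top'):
    p,d,c=snap(n,n+'0.png'); print(n,{k:v for k,v in c.items() if k!='view'},np.linalg.inv(c['view'])[:3].round(3).tolist(),(d>0).mean())
s=manip.get_state();print(s)
E
```

```text
pics
scene {'fx': 481.3988400670015, 'fy': 481.3988400670015, 'cx': 314.7167181965229, 'cy': 239.55871290795048} [[0.176, -0.668, 0.723, 1.315], [0.984, 0.118, -0.13, -0.188], [0.002, 0.735, 0.678, 0.881]] 0.9958854166666666
top {'fx': 435.27269905061746, 'fy': 435.27269905061746, 'cx': 321.5275432862782, 'cy': 233.08078947559378} [[-0.02, 0.988, -0.151, 0.338], [-1.0, -0.019, 0.012, -0.032], [0.009, 0.152, 0.988, 1.101]] 0.996025390625
{'time': 0.1, 'joint_positions': array([ 1.01653975,  0.59204349,  0.04827382,  1.60972421, -0.03329733,
        0.94271174, -0.03370385]), 'qvel': array([ 0.00093341, -0.0019935 , -0.00036224, -0.00146366,  0.00012762,
       -0.00037924,  0.00018082]), 'tau': array([ 4.35565424e-03, -5.49999869e+01,  1.55333865e+00, -1.98826575e+01,
        9.74137365e-03,  3.86808068e-03, -1.25751305e-05]), 'tool_pos': array([ 0.32201179, -0.64864991,  0.20563159]), 'orientation': array([-1.00093176e-03,  9.73567850e-01,  2.28395614e-01, -2.87397819e-04]), 'contact_force': array([ 0.34497138, -0.38391181, -0.44170962]), 'wrist_torque': array([ 0.00310008,  0.01764935, -0.03176601]), 'finger_force': 0.0, 'gripper_width': 1.0022243973043103}
```

View pics/top0.png

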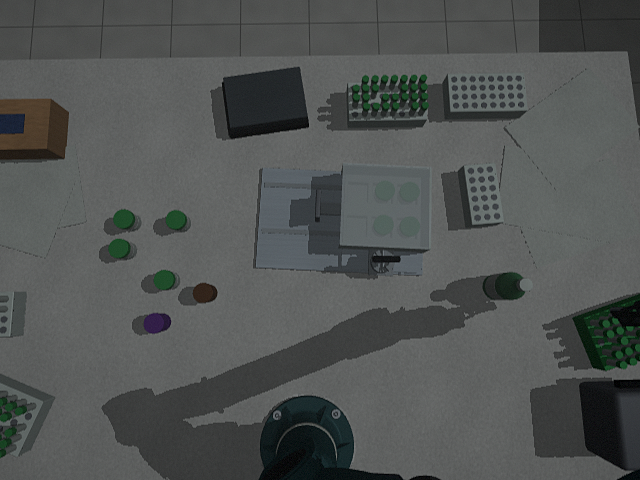

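View pics/scene0.png

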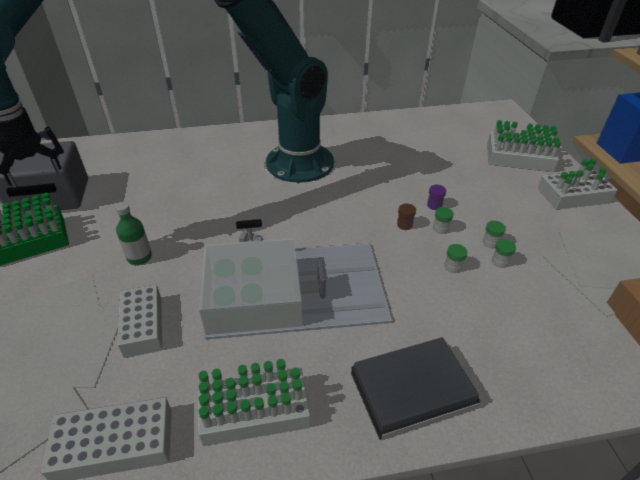

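The top picture shows the pass-box with its hood at (386,208) and its +y end to the left. The pin handle is at (386,259), and the pull plate is at about (320,205). Four pots are visible under the hood, at (384,191), (409,192), (383,226) and (410,226). The spares are the green lids at (124,218), (176,219), (119,248) and (165,280). The brown lid at (205,293) and the purple one at (157,323) are decoys.

Run:
```python
from h import *
p,d,c=load('top0.png'); W=cloud(d,c)
def reg(u0,u1,v0,v1,z0,z1):
    w=W[v0:v1,u0:u1].reshape(-1,3); return w[(w[:,2]>z0)&(w[:,2]<z1)]
print('bench z',np.median(W[300:310,60:120,2]))
b=reg(245,435,155,285,.085,.110); print('hood',cv2.minAreaRect(b[:,:2].astype(np.float32)),np.median(b[:,2]),len(b))
b=reg(245,340,155,285,.006,.016); print('base',cv2.minAreaRect(b[:,:2].astype(np.float32)))
b=reg(340,435,250,285,.115,.15); print('pin',cv2.minAreaRect(b[:,:2].astype(np.float32)),b.mean(0),len(b), np.percentile(b[:,2],[5,50,95]))
b=reg(290,338,170,240,.06,.10); print('plate',cv2.minAreaRect(b[:,:2].astype(np.float32)),b.mean(0),len(b))
for u,v in((262,168),(254,267),(421,275)): print('corner',ray(u,v,.01,c).round(4))
for u,v in((124,218),(176,219),(119,248),(165,280),(205,293),(157,323)):
    b=reg(u-14,u+15,v-14,v+15,.052,.068);r=cv2.minEnclosingCircle(b[:,:2].astype(np.float32)); print(np.round(r[0],4),r[1],b.mean(0).round(4),ray(u,v,.06,c).round(4),len(b))
im=cv2.resize(p[145:290,240:440],None,fx=4,fy=4,interpolation=2); cv2.imwrite('pics/c1.png',cv2.convertScaleAbs(im,alpha=1.5))
```

```text
bench z 6.456459076686905e-05
hood ((0.5314033031463623, -0.16595283150672913), (0.27443984150886536, 0.2519024908542633), 85.67332458496094) 0.0966340436417421 7619
base ((0.5425361394882202, 0.014187291264533997), (0.21067720651626587, 0.3304126560688019), 88.49626922607422)
pin ((0.42490991950035095, -0.18657581508159637), (0.060012973845005035, 0.013919457793235779), 88.75878143310547) [ 0.42462792 -0.18633139  0.13242951] 187 [0.12698927 0.13282702 0.13610776]
plate ((0.5637670755386353, -0.036769650876522064), (0.011880162172019482, 0.06814698874950409), 85.2676773071289) [ 0.56224163 -0.03663995  0.08511765] 152
corner [0.6782 0.1051 0.01  ]
corner [0.4219 0.125  0.01  ]
corner [ 0.3938 -0.2926  0.01  ]
[0.5411 0.4359] 0.024439876899123192 [0.5404 0.4348 0.0595] [0.5429 0.4326 0.06  ] 321
[0.5363 0.309 ] 0.023735851049423218 [0.5361 0.3085 0.0596] [0.5381 0.307  0.06  ] 308
[0.4693 0.4436] 0.02443493716418743 [0.4693 0.4427 0.0594] [0.4699 0.441  0.06  ] 329
[0.3917 0.3328] 0.024275006726384163 [0.3916 0.3319 0.0594] [0.3913 0.3285 0.06  ] 332
[0.3593 0.2394] 0.024116890504956245 [0.3594 0.2388 0.0597] [0.3589 0.2332 0.06  ] 327
[0.2913 0.3521] 0.02436070702970028 [0.2911 0.3512 0.0598] [0.2916 0.3437 0.06  ] 348
```

View pics/c1.png

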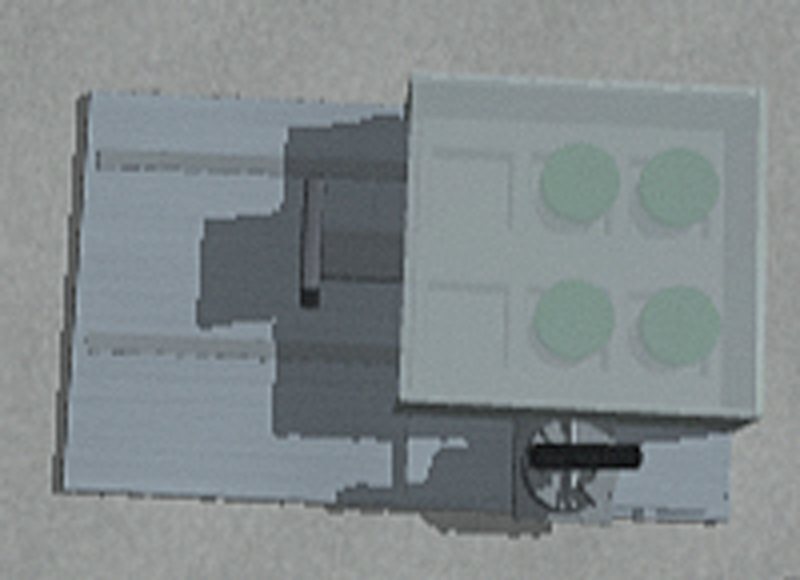

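The crop shows both +y-end pockets empty, at crop (470,190) and (470,320), and four seated pots. The black T-handle bar is at crop (585,456), lying along y. The geometry agrees: yaw is about -0.073 rad and the unit origin is about (0.563,-0.086). I'm moving above the pin now.

>>> {"op": "step_arm", "data": {
  "series": [
    [0,0,0,0,0,0.05,1],
    [0,0,0,0,0,0.03,1],
    [0,0,0.93,0.0129,0.0578,0,1],
    [0,0,0.93,0.0129,0.0578,0,1],
    [0,0,0.93,0.0129,0.0578,0,1],
    [0,0,0.93,0.0129,0.0578,0,1],
    [0,0,0.93,0.0129,0.0578,0,1],
    [0,0,0.93,0.0129,0.0578,0,1],
    [0,0,0.93,0.0129,0.0578,0,1],
    [0,0,0.93,0.0129,0.0578,0,1],
    [0,0,0,0,0,0,1],
    [0,0,0,0,0,0,1]
  ],
  "force": 60
}}

```text
time: 1.6
tool_pos: [0.4252, -0.1875, 0.2865]
orientation: [-0.0, 0.732, 0.681, -0.0]
contact_force: [0.4, -0.4, -0.2]
gripper_width: 1.003
finger_force: 0.0
```

Run:
```python
from h import *
s=manip.get_state(); print(s['time'],s['tool_pos'],s['orientation'],s['joint_positions'].round(3))
p,d,c=snap('wrist','w1.png'); W=cloud(d,c)
m=(W[...,2]>.115)&(W[...,2]<.145)&(abs(W[...,0]-.425)<.06)&(abs(W[...,1]+.187)<.07)&(p.max(-1)<70)
b=W[m]; v,u=np.nonzero(m); print(len(b),b.mean(0) if len(b) else 0,(u.mean(),v.mean()) if len(b) else 0, cv2.minAreaRect(b[:,:2].astype(np.float32)))
```

```text
1.6 [ 0.42517713 -0.18750644  0.28652184] [-2.88741183e-05  7.31996243e-01  6.81308542e-01 -4.10952675e-04] [ 0.607  0.175 -0.332  2.074  0.073  0.904  0.163]
928 [ 0.42691127 -0.18657079  0.13284517] (np.float64(322.2586206896552), np.float64(210.61853448275863)) ((0.4268006384372711, -0.18842878937721252), (0.06118474155664444, 0.0135539211332798), 87.91533660888672)
```

View pics/w1.png

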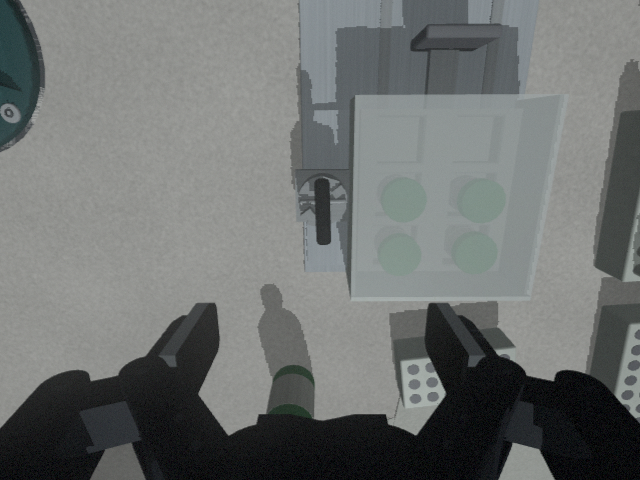

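The wrist view shows the pin bar centred at (322,211), world (0.427,-0.187), top at 0.133 m as expected. I'm lowering over it and gripping.

>>> {"op": "step_arm", "data": {
  "series": [
    [0,0,0.25,0.001,0,-0.05,1],
    [0,0,0,0.001,0,-0.05,1],
    [0,0,0,0,0,-0.045,1],
    [0,0,0,0,0,-0.033,1],
    [0,0,0,0,0,0,1],
    [0,0,0,0,0,0,-1],
    [0,0,0,0,0,0,-1],
    [0,0,0,0,0,0,-1],
    [0,0,0,0,0,0,-1],
    [0,0,0,0,0,0,-1],
    [0,0,0,0,0,0,-1]
  ],
  "force": 90
}}

```text
time: 3.02
tool_pos: [0.4278, -0.1872, 0.1094]
orientation: [0.0, 0.72, 0.694, -0.0]
contact_force: [-1.8, 0.2, 6.6]
gripper_width: 0.002
finger_force: 3.3
```

Run:
```python
from h import *
p,d,c=snap('scene','s2.png')
p2,d2,c2=snap('wrist','w2.png')
print(manip.get_state()['gripper_width'],manip.get_state()['contact_force'])
a=cv2.resize(p[180:330,170:320],(600,600)); b=cv2.resize(p2,(400,300))
o=np.zeros((600,800,3),np.uint8); o[:,:400]=a[:,100:500]; o[:300,400:]=b
cv2.imwrite('pics/c2.png',cv2.convertScaleAbs(o,alpha=1.6))
```

```text
0.001728569668819699 [-0.97001319  0.06531024  7.15458746]
```

View pics/c2.png

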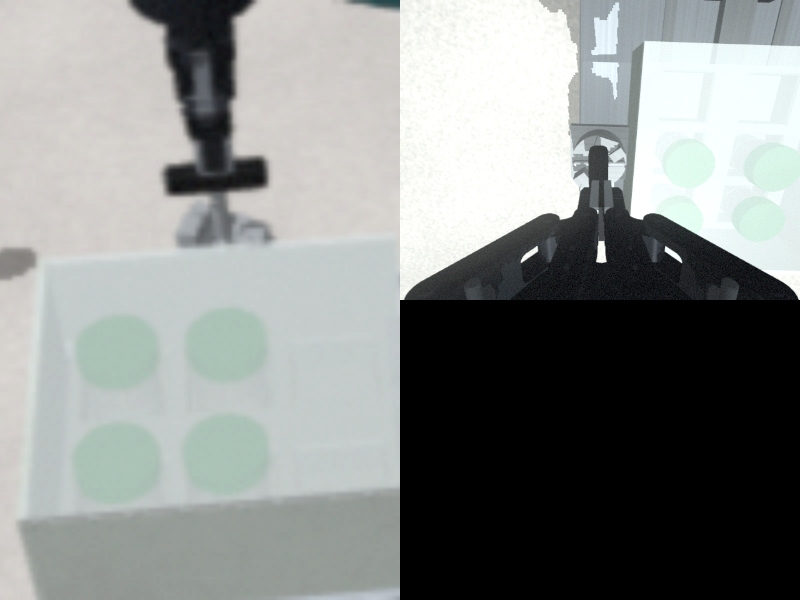

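Run:
```python
from h import *
p,d,c=load('s2.png'); W=cloud(d,c)
# crop px -> full: u=170+(100+X)/4, v=180+Y/4
for X,Y in((180,175),(215,110),(213,150),(213,165),(213,175),(255,172),(220,190),(215,205)):
    u,v=int(170+(100+X)/4),int(180+Y/4); print((X,Y),(u,v),W[v,u].round(4),p[v,u])
```

```text
(180, 175) (240, 223) [ 0.4318 -0.2092  0.1345] [18 19 17]
(215, 110) (248, 207) [ 0.4889 -0.1862  0.2252] [52 49 46]
(213, 150) (248, 217) [ 0.4415 -0.1889  0.1581] [21 19 20]
(213, 165) (248, 221) [ 0.4398 -0.19    0.1445] [19 18 16]
(213, 175) (248, 223) [ 0.4332 -0.1906  0.1328] [43 41 40]
(255, 172) (258, 223) [ 0.4345 -0.1671  0.1304] [15 15 14]
(220, 190) (250, 227) [ 0.4339 -0.187   0.1203] [27 27 28]
(215, 205) (248, 231) [ 0.4315 -0.1929  0.1062] [76 74 73]
```

Run:
```python
from h import *
for f,pts in(('w2.png',[(318,v) for v in range(230,420,12)]),('w1.png',[(205,305),(200,310),(213,306),(190,330),(440,310),(455,320),(432,306)])):
    p,d,c=load(f); W=cloud(d,c)
    print(f, np.linalg.inv(c['view'])[:3,3].round(3))
    for u,v in pts: print((u,v),W[v,u].round(4),p[v,u])
p,_,_=load('w2.png')
o=cv2.resize(p[200:440,220:420],(500,600),interpolation=2); cv2.imwrite('pics/c3.png',cv2.convertScaleAbs(o,alpha=3))
```

```text
w2.png [ 0.432 -0.111  0.276]
(318, 230) [ 0.428  -0.1666  0.0842] [98 96 92]
(318, 242) [ 0.4288 -0.1586  0.1307] [44 44 40]
(318, 254) [ 0.4286 -0.1629  0.1341] [42 40 36]
(318, 266) [ 0.4284 -0.1684  0.1339] [41 40 41]
(318, 278) [ 0.4282 -0.1741  0.1337] [41 39 35]
(318, 290) [ 0.4281 -0.1772  0.1391] [53 53 49]
(318, 302) [ 0.4283 -0.1764  0.1514] [47 44 42]
(318, 314) [ 0.4283 -0.1771  0.1595] [38 36 37]
(318, 326) [ 0.4284 -0.1768  0.1683] [32 30 26]
(318, 338) [ 0.4283 -0.18    0.1706] [62 61 56]
(318, 350) [ 0.4281 -0.1851  0.1701] [51 45 44]
(318, 362) [ 0.4279 -0.1897  0.1705] [50 47 46]
(318, 374) [ 0.4277 -0.1953  0.1698] [46 45 43]
(318, 386) [ 4.201e-01 -3.424e-01 -1.000e-04] [145 148 148]
(318, 398) [ 0.4195 -0.3565 -0.0006] [152 156 155]
(318, 410) [ 4.190e-01 -3.698e-01  2.000e-04] [153 157 155]
w1.png [ 0.432 -0.113  0.453]
(205, 305) [ 0.3826 -0.1747  0.3303] [69 67 65]
(200, 310) [ 0.3816 -0.1751  0.3334] [69 66 65]
(213, 306) [ 0.3844 -0.177   0.3271] [44 46 47]
(190, 330) [ 0.3832 -0.1745  0.3483] [62 63 61]
(440, 310) [ 0.4718 -0.1819  0.3331] [50 49 45]
(455, 320) [ 0.4748 -0.182   0.3405] [61 61 56]
(432, 306) [ 0.4697 -0.1816  0.3301] [40 41 39]
```

View pics/c3.png

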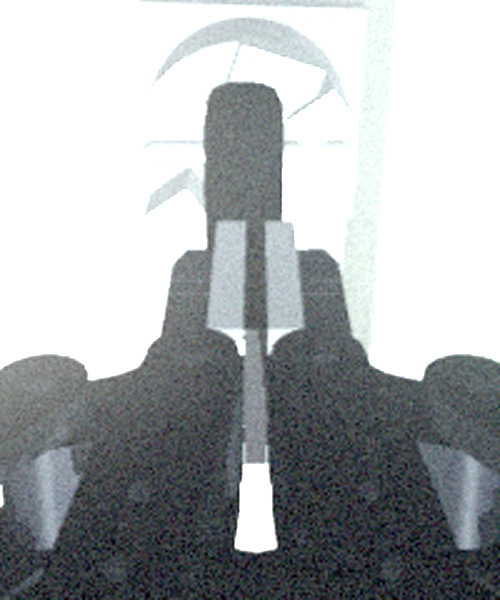

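The bar at crop (245,150) is underneath the fingertips at crop (255,225). The tips sit about 26 mm behind the reported TCP and rest on top of the bar. From here on I count tips as tool z + 0.026. I'll reopen, go about 28 mm lower and grip again.

>>> {"op": "step_arm", "data": {
  "series": [
    [0,0,0,0,0,0.02,1],
    [0,0,0,0,0,0,1],
    [0,0,0,0,0,0,1],
    [0,0,0,0,0,0,1],
    [0,0,0,-0.001,0,-0.03,1],
    [0,0,0,0,0,-0.018,1],
    [0,0,0,0,0,0,1],
    [0,0,0,0,0,0,-1],
    [0,0,0,0,0,0,-1],
    [0,0,0,0,0,0,-1],
    [0,0,0,0,0,0,-1],
    [0,0,0,0,0,0,-1]
  ],
  "force": 90
}}

```text
time: 4.62
tool_pos: [0.4262, -0.1871, 0.0813]
orientation: [-0.0, 0.72, 0.694, -0.0]
contact_force: [-1.8, 0.2, 6.9]
gripper_width: 0.145
finger_force: 87.7
```

>>> {"op": "step_arm", "data": {
  "series": [
    [0,0,0,0,0,0.007,-1],
    [0,0,0,0,0,0.007,-1],
    [0,0,0,0,0,0.006,-1],
    [0,0,0,0,0,0,-1]
  ]
}}

```text
time: 5.12
tool_pos: [0.4259, -0.187, 0.1006]
orientation: [-0.0, 0.72, 0.694, -0.0]
contact_force: [0.2, -1.8, -13.9]
gripper_width: 0.149
finger_force: 87.7
```

>>> {"op": "step_arm", "data": {
  "series": [
    [0,0,0.91,0,0,0,-1],
    [0,0,0.91,0,0,0,-1],
    [0,0,0.91,0,0,0,-1],
    [0,0,0.91,0,0,0,-1],
    [0,0,0.91,0,0,0,-1],
    [0,0,0.91,0,0,0,-1],
    [0,0,0.91,0,0,0,-1],
    [0,0,0.91,0,0,0,-1],
    [0,0,0.91,0,0,0,-1],
    [0,0,0.91,0,0,0,-1],
    [0,0,0,0,0,0,-1]
  ]
}}

```text
time: 6.5
tool_pos: [0.4253, -0.1872, 0.1001]
orientation: [-0.001, 0.168, 0.986, 0.0]
contact_force: [-0.2, -0.7, -13.5]
gripper_width: 0.145
finger_force: 87.7
```

>>> {"op": "step_arm", "data": {
  "series": [
    [0,0,0,0,0,-0.005,-1],
    [0,0,0,0,0,-0.004,-1],
    [0,0,0,0,0,0,-1],
    [0,0,0,0,0,0,1],
    [0,0,0,0,0,0,1],
    [0,0,0,0,0,0,1],
    [0,0,0,0,0,0,1],
    [0,0,0,0,0,0.05,1],
    [0,0,0,0,0,0.05,1],
    [0,0,0,0,0,0.03,1],
    [0,0,0,0,0,0,1]
  ]
}}

```text
time: 7.88
tool_pos: [0.4285, -0.1875, 0.224]
orientation: [0.003, 0.168, 0.986, -0.001]
contact_force: [0.9, 0.7, 0.4]
gripper_width: 1.002
finger_force: 0.0
```

Run:
```python
from h import *
s=manip.get_state(); print(s['time'],s['tool_pos'],s['joint_positions'].round(3))
p,d,c=snap('wrist','w3.png'); W=cloud(d,c)
m=(W[...,2]>.12)&(W[...,2]<.16)&(abs(W[...,0]-.425)<.06)&(abs(W[...,1]+.187)<.07)
b=W[m]; print(len(b),np.median(b,0),cv2.minAreaRect(b[:,:2].astype(np.float32)))
m=(W[...,2]>.075)&(W[...,2]<.095)&(abs(W[...,0]-.566)<.06)&(abs(W[...,1]+.036)<.02)
b=W[m]; print('plate',len(b),np.median(b,0) if len(b) else 0,cv2.minAreaRect(b[:,:2].astype(np.float32)) if len(b) else 0)
```

```text
7.875 [ 0.4285116  -0.18752632  0.22399188] [ 0.965  0.327 -0.802  2.133  0.331  0.799  1.191]
1537 [ 0.42233642 -0.18746302  0.1415589 ] ((0.42452067136764526, -0.18839487433433533), (0.013541260734200478, 0.0610211081802845), 70.89927673339844)
plate 1060 [ 0.56092535 -0.03964665  0.08414307] ((0.5645428895950317, -0.03813440352678299), (0.012237507849931717, 0.06992679089307785), 85.91463470458984)
```

The pin is parked: the bar top is at about 0.143 m and it has turned 1.27 rad. The plate is at (0.5645,-0.038) with yaw -4.1°. Next I'll grip the plate with the fingers half open, clear of the hood.

>>> {"op": "step_arm", "data": {
  "series": [
    [0,0,0.48,0.034,0.0375,0,0],
    [0,0,0.48,0.034,0.0375,0,0],
    [0,0,0.48,0.034,0.0375,0,0],
    [0,0,0.46,0.034,0.0375,0,0],
    [0,0,0,0,0,-0.05,0],
    [0,0,0,0,0,-0.05,0],
    [0,0,0,0,0,-0.05,0],
    [0,0,0,0,0,-0.044,0],
    [0,0,0,0,0,0,0]
  ]
}}

```text
time: 9.05
tool_pos: [0.5583, -0.037, 0.0235]
orientation: [-0.005, 0.035, 0.999, -0.0]
contact_force: [-0.3, 0.3, 0.2]
gripper_width: 0.502
finger_force: 0.0
```

>>> {"op": "step_arm", "data": {
  "series": [
    [0,0,0,0,0,0,-1],
    [0,0,0,0,0,0,-1],
    [0,0,0,0,0,0,-1],
    [0,0,0,0,0,0,-1]
  ],
  "force": 60
}}

```text
time: 9.55
tool_pos: [0.5639, -0.0366, 0.0293]
orientation: [0.002, 0.035, 0.999, 0.0]
contact_force: [-0.1, 0.4, 7.2]
gripper_width: 0.138
finger_force: 59.9
```

>>> {"op": "step_arm", "data": {
  "series": [
    [0,0,0,0.0018,0.0251,0,-1],
    [0,0,0,0.0018,0.0251,0,-1],
    [0,0,0,0.0018,0.0251,0,-1],
    [0,0,0,0.0018,0.0251,0,-1],
    [0,0,0,0.0018,0.0251,0,-1],
    [0,0,0,0.0018,0.0251,0,-1],
    [0,0,0,0.0018,0.0251,0,-1],
    [0,0,0,0.0018,0.0251,0,-1],
    [0,0,0,0,0,0,-1],
    [0,0,0,0,0,0,-1]
  ]
}}

```text
time: 10.8
tool_pos: [0.5772, 0.1629, 0.0293]
orientation: [0.001, 0.036, 0.999, -0.001]
contact_force: [-3.0, -2.6, 9.5]
gripper_width: 0.13
finger_force: 63.0
```

>>> {"op": "step_arm", "data": {
  "series": [
    [0,0,0,0,0,0,0.2],
    [0,0,0,0,0,0,0.2],
    [0,0,0,0,0,0,0.2],
    [0,0,0,0,0,0.06,1],
    [0,0,0,0,0,0.06,1],
    [0,0,-0.95,0,0,0.05,1],
    [0,0,-0.95,0,0.03,0,1],
    [0,0,-0.95,0,0.03,0,1],
    [0,0,-0.95,-0.01,0.03,0,1],
    [0,0,-0.95,-0.015,0.03,0,1],
    [0,0,-0.95,-0.015,0.025,0,1],
    [0,0,-0.95,0,0,0,1]
  ]
}}

```text
time: 12.3
tool_pos: [0.5345, 0.3125, 0.1978]
orientation: [-0.001, 0.479, 0.878, 0.001]
contact_force: [-0.2, -0.9, 0.5]
gripper_width: 1.002
finger_force: 0.0
```

>>> {"op": "step_arm", "data": {
  "series": [
    [0,0,-0.95,0,0,0,1],
    [0,0,-0.95,0,0,0,1],
    [0,0,-0.95,0,0,0,1],
    [0,0,-0.95,0,0,0,1],
    [0,0,-0.8,0,0,0,1],
    [0,0,0,0,0,0,1]
  ]
}}

```text
time: 13.05
tool_pos: [0.5367, 0.3089, 0.1975]
orientation: [0.0, 0.731, 0.682, -0.0]
contact_force: [-0.5, 0.3, -0.6]
gripper_width: 0.999
finger_force: 0.0
```

Run:
```python
from h import *
s=manip.get_state(); print(s['time'],s['tool_pos'],s['orientation'],s['joint_positions'].round(3))
p,d,c=snap('wrist','w4.png'); W=cloud(d,c)
hsv=cv2.cvtColor(p,cv2.COLOR_BGR2HSV); m=((hsv[...,0]>45)&(hsv[...,0]<85)&(hsv[...,1]>90)).astype(np.uint8)
n,l,st,ce=cv2.connectedComponentsWithStats(m)
for i in range(1,n):
    if st[i,4]>150:
        b=W[l==i]; b=b[abs(b[:,2]-np.median(b[:,2]))<.006]; t=b[b[:,2]>np.percentile(b[:,2],90)-.006]; print(ce[i].round(),st[i,4],np.round(cv2.minEnclosingCircle(t[:,:2].astype(np.float32))[0],4),t[:,2].max())
snap('top','t4.png')
```

```text
13.05 [0.53667074 0.30888328 0.19749846] [ 5.62869517e-05  7.31258985e-01  6.82099862e-01 -2.67460999e-04] [-0.335  0.49  -0.365  1.852  0.228  0.841 -0.883]
[226.  53.] 3388 [0.4724 0.4434] 0.0628293999192635
[318.  57.] 3222 [0.5438 0.4356] 0.062454140518555135
[156. 201.] 2335 [0.3946 0.333 ] 0.06233450677126712
[323. 215.] 2145 [0.5396 0.3095] 0.06207229341271786
```

View pics/w4.png

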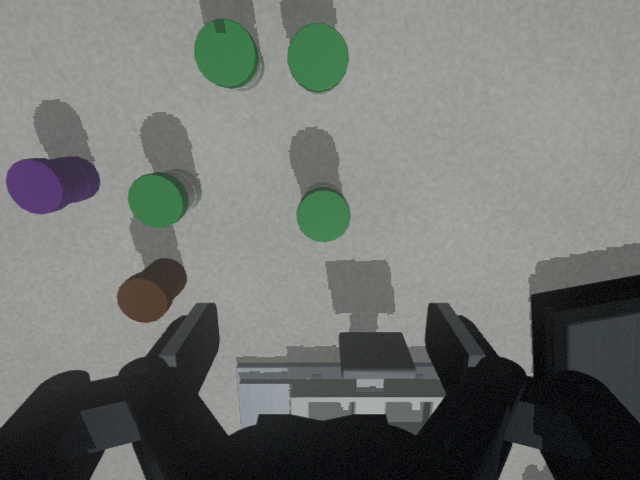

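View pics/t4.png

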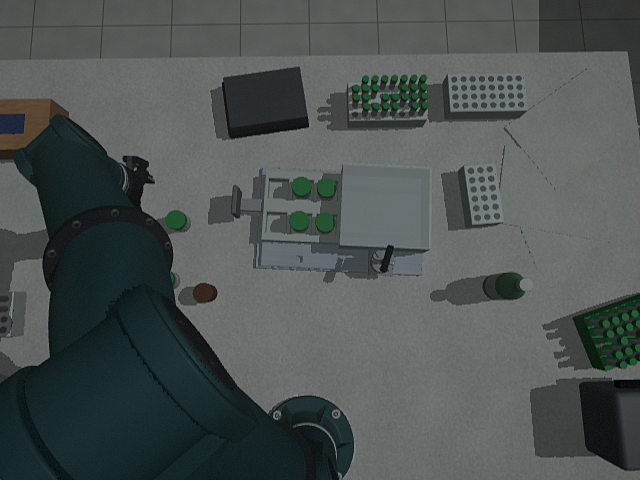

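The wrist view shows the spare at (323,215), below the gripper. The top view shows the tray fully out, with four seated pots and the two +y-end pockets empty at about (275,190) and (272,222).

Run:
```python
from h import *
p,d,c=load('t4.png'); W=cloud(d,c)
P=[]
for u,v in((301,187),(327,188),(297,222),(325,222)):
    w=W[v-16:v+17,u-16:u+17].reshape(-1,3); b=w[(w[:,2]>.07)&(w[:,2]<.09)]
    r=cv2.minEnclosingCircle(b[:,:2].astype(np.float32)); P.append(r[0]); print(np.round(r,4) if 0 else r, np.median(b[:,2]),b.mean(0))
P=np.array(P); print('spacing',P[0]-P[1],P[2]-P[3],P[0]-P[2]); th=-.0725; y=np.array([-np.sin(th),np.cos(th)]);x=np.array([np.cos(th),np.sin(th)])
C=P.mean(0); print('C',C,'pockets',C+93*y*.001+.043*x,C+.093*y-.043*x)
w=W[180:220,225:245].reshape(-1,3);b=w[(w[:,2]>.075)&(w[:,2]<.095)];print('plate',cv2.minAreaRect(b[:,:2].astype(np.float32)))
```

```text
((0.6090096235275269, -0.005981704220175743), 0.031526122242212296) 0.07741199258963061 [0.60937629 0.00158024 0.07735204]
((0.6062822341918945, -0.05878208205103874), 0.024037042632699013) 0.07752504348510358 [ 0.6051698  -0.05862525  0.07743767]
((0.5261566638946533, 0.008943882770836353), 0.02430136688053608) 0.07724875118503838 [0.52554724 0.0088852  0.07743624]
((0.5202397108078003, -0.05345162749290466), 0.023739704862236977) 0.07763761470753217 [ 0.52015231 -0.05363927  0.0775675 ]
spacing [0.00272739 0.05280038] [0.00591695 0.06239551] [ 0.08285296 -0.01492559]
C [ 0.56542206 -0.02731788] pockets [0.61504569 0.06232304] [0.52927161 0.06855258]
plate ((0.5777255892753601, 0.16208751499652863), (0.013281585648655891, 0.06808188557624817), 86.38616943359375)
```

>>> {"op": "step_arm", "data": {
  "series": [
    [0,0,0,0.001,0,-0.05,1],
    [0,0,0,0,0,-0.05,1],
    [0,0,0,0,0,-0.05,1],
    [0,0,0,0,0,-0.045,1],
    [0,0,0,0,0,0,1],
    [0,0,0,0,0,0,-1],
    [0,0,0,0,0,0,-1],
    [0,0,0,0,0,0,-1],
    [0,0,0,0,0,0,-1]
  ],
  "force": 30
}}

```text
time: 14.28
tool_pos: [0.5396, 0.3099, 0.0051]
orientation: [0.0, 0.732, 0.682, 0.002]
contact_force: [0.1, 0.0, 6.7]
gripper_width: 0.553
finger_force: 30.5
```

>>> {"op": "step_arm", "data": {
  "series": [
    [0,0,0,0,0,0.05,-1],
    [0,0,0,0,0,0.06,-1],
    [0,0,0,0,0,0.06,-1],
    [0,0,0,0.004,-0.05,0.02,-1],
    [0,0,0,0.004,-0.05,0.01,-1],
    [0,0,0,0.005,-0.05,0,-1],
    [0,0,0,0.005,-0.05,0,-1],
    [0,0,0,0.005,-0.05,0,-1],
    [0,0,0,0.005,-0.05,0,-1],
    [0,0,0,0,-0.03,0,-1],
    [0,0,0,0,0,0,-1],
    [0,0,0,0,0,0,-1]
  ]
}}

```text
time: 15.78
tool_pos: [0.5659, -0.02, 0.2032]
orientation: [-0.0, 0.731, 0.682, 0.001]
contact_force: [-0.1, 0.7, -0.7]
gripper_width: 0.552
finger_force: 31.4
```

```bash
cat >> h.py <<'E'
def greens(p,W,mn=150):
    hsv=cv2.cvtColor(p,cv2.COLOR_BGR2HSV); m=((hsv[...,0]>45)&(hsv[...,0]<85)&(hsv[...,1]>90)).astype(np.uint8)
    n,l,st,ce=cv2.connectedComponentsWithStats(m)
    for i in range(1,n):
        if st[i,4]>mn:
            b=W[l==i]; z=np.percentile(b[:,2],80); t=b[abs(b[:,2]-z)<.005]; r=cv2.minEnclosingCircle(t[:,:2].astype(np.float32)); print(ce[i].round(),st[i,4],np.round(r[0],4),round(r[1],4),z.round(4))
E
python3 - <<'E'
from h import *
s=manip.get_state(); print(s['time'],s['tool_pos'],s['orientation'],s['gripper_width'])
p,d,c=snap('wrist','w5.png'); greens(p,cloud(d,c))
E
```

```text
15.775 [ 0.56594356 -0.02000558  0.20323768] [-2.09663355e-06  7.31493306e-01  6.81848375e-01  5.80866328e-04] 0.5521659728042648
[273. 190.] 2552 [0.5283 0.009 ] 0.0238 0.0783
[374. 191.] 2522 [0.6124 0.0026] 0.0239 0.0782
[374. 256.] 1920 [ 0.6081 -0.0586] 0.0244 0.0781
[270. 256.] 1697 [ 0.5231 -0.0535] 0.0241 0.0782
[322. 335.] 13028 [ 0.5671 -0.0207] 0.0254 0.2583
[609. 384.] 4579 [ 0.8469 -0.2047] 0.0804 0.0984
```

View pics/w5.png

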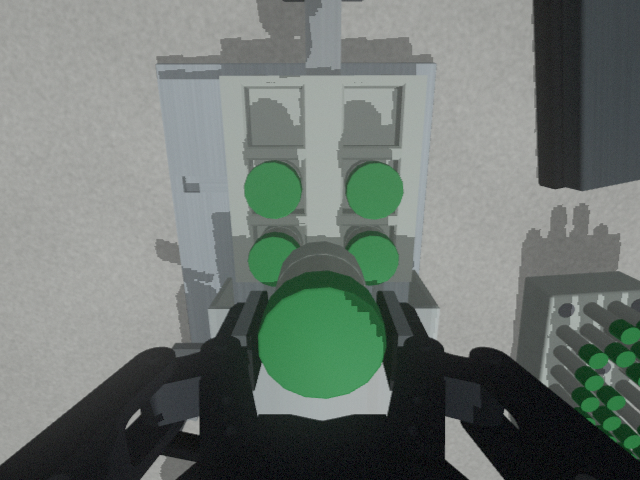

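The held pot's lid is at (322,335) and upright. The empty pockets are at about (275,116) and (372,115), and the seated lids at (273,190), (374,191), (270,256) and (374,256).

Run:
```python
from h import *
p,d,c=load('w5.png'); W=cloud(d,c)
for q in([(246,87),(304,87),(305,146),(246,146)],[(343,87),(402,86),(402,145),(344,146)]):
    r=np.array([ray(u,v,.042,c) for u,v in q])[:,:2]; print(r.round(4).tolist(),'centre',r.mean(0).round(4))
# depth based: floor points
for u0,u1 in((235,315),(335,412)):
    w=W[78:155,u0:u1].reshape(-1,3); b=w[(w[:,2]>.012)&(w[:,2]<.028)]; print(cv2.minAreaRect(b[:,:2].astype(np.float32)),np.median(b[:,2]))
o=cv2.resize(p[70:160,220:430],None,fx=3.8,fy=3.8,interpolation=2); cv2.imwrite('pics/c5.png',o)
```

```text
[[0.5106, 0.093], [0.5598, 0.0896], [0.5566, 0.041], [0.5041, 0.0447]] centre [0.5328 0.0671]
[[0.593, 0.0873], [0.6431, 0.0846], [0.643, 0.0359], [0.5913, 0.0386]] centre [0.6176 0.0616]
((0.5303711891174316, 0.06797507405281067), (0.05025826394557953, 0.04934288188815117), 86.11009216308594) 0.017807227148307403
((0.6176183819770813, 0.062133654952049255), (0.050261467695236206, 0.04934900254011154), 86.0807113647461) 0.01769636277149106
```

>>> {"op": "step_arm", "data": {
  "series": [
    [0,0,0,-0.0178,0.0446,0,-1],
    [0,0,0,-0.0178,0.0446,0,-1],
    [0,0,0,0,0,-0.05,-1],
    [0,0,0,0,0,-0.05,-1],
    [0,0,0,0,0,-0.05,-1],
    [0,0,0,0,0,0,-1],
    [0,0,0,0,0,0,-1]
  ]
}}

```text
time: 16.7
tool_pos: [0.5311, 0.0694, 0.054]
orientation: [0.0, 0.731, 0.682, 0.001]
contact_force: [0.1, 0.8, -0.9]
gripper_width: 0.55
finger_force: 32.0
```

Run:
```python
from h import *
s=manip.get_state(); print(s['time'],s['tool_pos'],s['orientation'],s['contact_force'])
p,d,c=snap('wrist','w6.png'); greens(p,cloud(d,c))
```

```text
16.7 [0.53109797 0.06944712 0.05399798] [2.10032160e-04 7.31204762e-01 6.82157556e-01 7.87247933e-04] [ 0.05030131  0.75781444 -0.86048593]
[322. 347.] 15309 [0.5334 0.0686] 0.0247 0.1097
[468. 454.] 1797 [ 0.6062 -0.0192] 0.0277 0.0785
```

>>> {"op": "step_arm", "data": {
  "series": [
    [0,0,0,-0.001,0,-0.01,-1],
    [0,0,0,0,0,-0.01,-1],
    [0,0,0,0,0,-0.008,-1],
    [0,0,0,0,0,-0.003,-1],
    [0,0,0,0,0,0,-1]
  ]
}}

```text
time: 17.38
tool_pos: [0.5291, 0.0678, 0.023]
orientation: [0.0, 0.732, 0.682, -0.001]
contact_force: [-3.8, -0.6, 15.5]
gripper_width: 0.548
finger_force: 33.1
```

>>> {"op": "step_arm", "data": {
  "series": [
    [0,0,0,0,0,0.001,1],
    [0,0,0,0,0,0,1],
    [0,0,0,0,0,0,1],
    [0,0,0,0,0,0,1],
    [0,0,0,0,0,0.05,1],
    [0,0,0,0,0,0.06,1],
    [0,0,0,0,0,0.06,1],
    [0,0,0,-0.027,0.053,0,1],
    [0,0,0,-0.027,0.053,0,1],
    [0,0,0,-0.027,0.053,0,1],
    [0,0,0,-0.027,0.053,0,1],
    [0,0,0,-0.027,0.053,0,1]
  ]
}}

```text
time: 18.88
tool_pos: [0.3934, 0.3344, 0.1927]
orientation: [0.0, 0.732, 0.681, 0.0]
contact_force: [1.8, 0.1, -0.1]
gripper_width: 0.998
finger_force: 0.0
```

>>> {"op": "step_arm", "data": {
  "series": [
    [0,0,0,0,0,0,1],
    [0,0,0,0,0,0,1]
  ]
}}

```text
time: 19.12
tool_pos: [0.3942, 0.3324, 0.1924]
orientation: [0.0, 0.732, 0.682, -0.001]
contact_force: [0.2, -0.6, -0.0]
gripper_width: 1.0
finger_force: 0.0
```

Run:
```python
from h import *
s=manip.get_state(); print(s['time'],s['tool_pos'],s['orientation'],s['joint_positions'].round(2))
p,d,c=snap('wrist','w7.png'); greens(p,cloud(d,c))
p,d,c=snap('top','t7.png'); greens(p,cloud(d,c))
```

```text
19.125 [0.39420635 0.33244272 0.19237325] [ 3.05762623e-04  7.31615784e-01  6.81716890e-01 -5.76146783e-04] [-0.44  0.38 -0.45  2.07  0.24  0.74 -1.11]
[410.  71.] 3231 [0.4725 0.4422] 0.0239 0.0602
[502.  75.] 3402 [0.5439 0.4346] 0.0241 0.0601
[320. 217.] 2222 [0.3947 0.332 ] 0.0236 0.0602
[365.  93.] 203 [ 0.838  -0.1594] 0.0446 0.0999
[414.  92.] 202 [ 0.8385 -0.2805] 0.0442 0.0995
[423.  92.] 207 [ 0.8386 -0.3054] 0.0451 0.0997
[301. 186.] 299 [0.6101 0.0025] 0.0235 0.079
[326. 187.] 302 [ 0.6059 -0.0586] 0.0241 0.0793
[124. 219.] 332 [0.5415 0.4356] 0.0242 0.0612
[274. 220.] 311 [0.5272 0.0677] 0.0237 0.0793
[299. 220.] 310 [0.5259 0.009 ] 0.0239 0.0793
[325. 222.] 310 [ 0.5203 -0.0533] 0.0237 0.0796
[164. 279.] 337 [0.3927 0.332 ] 0.0242 0.0611
[511. 284.] 282 [ 0.3602 -0.4751] 0.0219 0.1265
[610. 333.] 2812 [ 0.2404 -0.7396] 0.0733 0.097
```

View pics/t7.png

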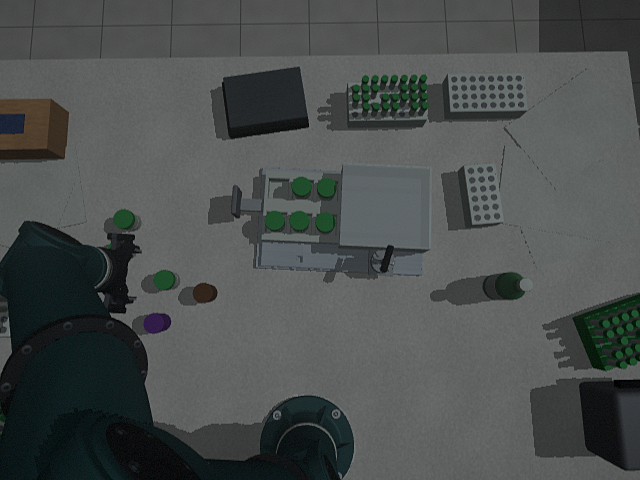

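The first pot is seated: its lid at (274,220) reads 0.0793 m, level with the others. The spare below the gripper, at (164,279), is the next one and is green; the brown (205,293) and purple (157,323) ones are not wanted.

>>> {"op": "step_arm", "data": {
  "series": [
    [0,0,0,-0.001,0,-0.05,1],
    [0,0,0,0,0,-0.05,1],
    [0,0,0,0,0,-0.05,1],
    [0,0,0,0,0,-0.038,1],
    [0,0,0,0,0,0,1],
    [0,0,0,0,0,0,-1],
    [0,0,0,0,0,0,-1],
    [0,0,0,0,0,0,-1],
    [0,0,0,0,0,0,-1],
    [0,0,0,0,0,0,-1]
  ]
}}

```text
time: 20.48
tool_pos: [0.3946, 0.3337, 0.0065]
orientation: [0.0, 0.732, 0.681, 0.002]
contact_force: [0.3, -0.9, 6.3]
gripper_width: 0.553
finger_force: 30.1
```

>>> {"op": "step_arm", "data": {
  "series": [
    [0,0,0,0,0,0.05,-1],
    [0,0,0,0,0,0.06,-1],
    [0,0,0,0,0,0.06,-1],
    [0,0,0,0.038,-0.05,0.02,-1],
    [0,0,0,0.038,-0.05,0.01,-1],
    [0,0,0,0.038,-0.05,0,-1],
    [0,0,0,0.038,-0.05,0,-1],
    [0,0,0,0.038,-0.05,0,-1],
    [0,0,0,0.02,-0.02,0,-1],
    [0,0,0,0,0,0,-1],
    [0,0,0,0,0,0,-1]
  ]
}}

```text
time: 21.85
tool_pos: [0.599, 0.0685, 0.2037]
orientation: [-0.001, 0.731, 0.682, -0.0]
contact_force: [0.3, 0.3, -0.8]
gripper_width: 0.55
finger_force: 31.7
```

Run:
```python
from h import *
s=manip.get_state(); print(s['time'],s['tool_pos'],s['orientation'],s['contact_force'])
p,d,c=snap('wrist','w8.png'); W=cloud(d,c); greens(p,W)
m=(W[...,2]>.012)&(W[...,2]<.024)&(abs(W[...,0]-.6173)<.04)&(abs(W[...,1]-.0626)<.035)
b=W[m]; print(len(b),cv2.minAreaRect(b[:,:2].astype(np.float32)))
```

```text
21.85 [0.59895823 0.06848012 0.20374833] [-5.35570432e-04  7.31299650e-01  6.82056108e-01 -2.06811020e-05] [ 0.33367357  0.25606108 -0.79321647]
[241. 226.] 2398 [0.5294 0.0679] 0.0239 0.0783
[313. 328.] 14365 [0.6001 0.0676] 0.0252 0.2574
[608. 423.] 1014 [ 0.8653 -0.1534] 0.0316 0.0986
2450 ((0.6239059567451477, 0.06640493124723434), (0.062214937061071396, 0.06568725407123566), 89.69779968261719)
```

>>> {"op": "step_arm", "data": {
  "series": [
    [0,0,0,0.0164,-0.0054,0,-1],
    [0,0,0,0,0,-0.05,-1],
    [0,0,0,0,0,-0.05,-1],
    [0,0,0,0,0,-0.05,-1],
    [0,0,0,0,0,0,-1],
    [0,0,0,0,0,0,-1]
  ]
}}

```text
time: 22.65
tool_pos: [0.618, 0.0626, 0.0549]
orientation: [0.0, 0.732, 0.682, 0.001]
contact_force: [0.4, 0.0, -1.7]
gripper_width: 0.545
finger_force: 32.4
```

>>> {"op": "step_arm", "data": {
  "series": [
    [0,0,0,-0.002,0.0005,-0.006,-1],
    [0,0,0,0,0,-0.01,-1],
    [0,0,0,0,0,-0.01,-1],
    [0,0,0,0,0,-0.005,-1],
    [0,0,0,0,0,0,-1]
  ]
}}

```text
time: 23.28
tool_pos: [0.6139, 0.062, 0.0242]
orientation: [0.0, 0.732, 0.682, -0.001]
contact_force: [-5.0, -1.3, 15.0]
gripper_width: 0.554
finger_force: 33.6
```

>>> {"op": "step_arm", "data": {
  "series": [
    [0,0,0,0,0,0.001,1],
    [0,0,0,0,0,0,1],
    [0,0,0,0,0,0,1],
    [0,0,0,0,0,0,1],
    [0,0,0,0,0,0.05,1],
    [0,0,0,0,0,0.06,1],
    [0,0,0,0,0,0.06,1],
    [0,0,0,-0.012,0.048,0,-1],
    [0,0,0,-0.012,0.048,0,-1],
    [0,0,0,-0.01,0.047,0,-1],
    [0,0,0,0,0,0,-1],
    [0,0,0,0,0,0,-1]
  ]
}}

```text
time: 24.78
tool_pos: [0.5805, 0.2048, 0.1932]
orientation: [0.0, 0.732, 0.682, -0.0]
contact_force: [-0.6, -0.3, -0.8]
gripper_width: 0.001
finger_force: 0.0
```

Run:
```python
from h import *
s=manip.get_state(); print(s['time'],s['tool_pos'],s['orientation'],s['gripper_width'])
p,d,c=snap('top','t9.png'); W=cloud(d,c); greens(p,W)
w=W[180:220,222:246].reshape(-1,3);b=w[(w[:,2]>.075)&(w[:,2]<.095)];print('plate',cv2.minAreaRect(b[:,:2].astype(np.float32)) if len(b)>9 else len(b))
```

```text
24.775 [0.58051828 0.20480398 0.19318535] [ 2.22243750e-04  7.31684827e-01  6.81642892e-01 -4.82421469e-04] 0.0009112250488241418
[365.  93.] 194 [ 0.8391 -0.1573] 0.0437 0.0998
[414.  92.] 201 [ 0.8387 -0.2815] 0.044 0.0996
[424.  92.] 196 [ 0.8383 -0.3028] 0.0442 0.0994
[277. 186.] 307 [0.6119 0.0614] 0.024 0.0792
[301. 186.] 299 [0.6104 0.0019] 0.0239 0.0792
[326. 187.] 302 [ 0.6059 -0.0583] 0.0239 0.0792
[124. 219.] 328 [0.5403 0.436 ] 0.0246 0.0613
[275. 220.] 305 [0.5273 0.0675] 0.0239 0.0794
[299. 220.] 311 [0.5262 0.0089] 0.0242 0.0793
[325. 222.] 307 [ 0.5206 -0.0534] 0.0238 0.0788
[119. 248.] 336 [0.4701 0.4439] 0.0247 0.0611
[610. 333.] 2773 [ 0.2385 -0.7381] 0.0712 0.097
[ 12. 406.] 217 [0.1219 0.6401] 0.0292 0.1
[  6. 440.] 223 [0.047  0.6478] 0.0296 0.1
plate 0
```

All six lids are level at 0.079 m and on the pocket grid. Now I'll push the tray home with shut fingers against the plate's outer face.

>>> {"op": "step_arm", "data": {
  "series": [
    [0,0,0,0,0,-0.055,-1],
    [0,0,0,0,0,-0.055,-1],
    [0,0,0,0,0,-0.053,-1],
    [0,0,0,-0.0012,-0.016,0,-1],
    [0,0,0,-0.0018,-0.025,0,-1],
    [0,0,0,-0.0018,-0.025,0,-1],
    [0,0,0,-0.0018,-0.025,0,-1],
    [0,0,0,-0.0018,-0.025,0,-1],
    [0,0,0,-0.0018,-0.025,0,-1],
    [0,0,0,-0.0018,-0.025,0,-1],
    [0,0,0,-0.0018,-0.025,0,-1],
    [0,0,0,0,0,0,-1]
  ]
}}

```text
time: 26.32
tool_pos: [0.5677, 0.0095, 0.0325]
orientation: [0.002, 0.734, 0.679, -0.0]
contact_force: [-0.3, 0.3, -1.2]
gripper_width: -0.001
finger_force: 0.0
```

>>> {"op": "step_arm", "data": {
  "series": [
    [0,0,0,-0.0012,-0.016,0,-1],
    [0,0,0,-0.0008,-0.012,0,-1],
    [0,0,0,-0.0003,-0.005,0,-1],
    [0,0,0,0,0,0,-1],
    [0,0,0,0,0,0,-1]
  ]
}}

```text
time: 26.95
tool_pos: [0.5641, -0.0188, 0.0302]
orientation: [-0.0, 0.732, 0.682, -0.001]
contact_force: [1.1, -0.4, -0.2]
gripper_width: 0.001
finger_force: 0.0
```

Run:
```python
from h import *
s=manip.get_state(); print(s['time'],s['tool_pos'],s['contact_force'])
p,d,c=snap('scene','s10.png'); cv2.imwrite('pics/c10.png',cv2.resize(p[190:350,180:400],None,fx=3.6,fy=3.6,interpolation=2))
```

```text
26.95 [ 0.56410893 -0.01881877  0.03023058] [ 1.05228451 -0.44028    -0.23186444]
```

View pics/c10.png

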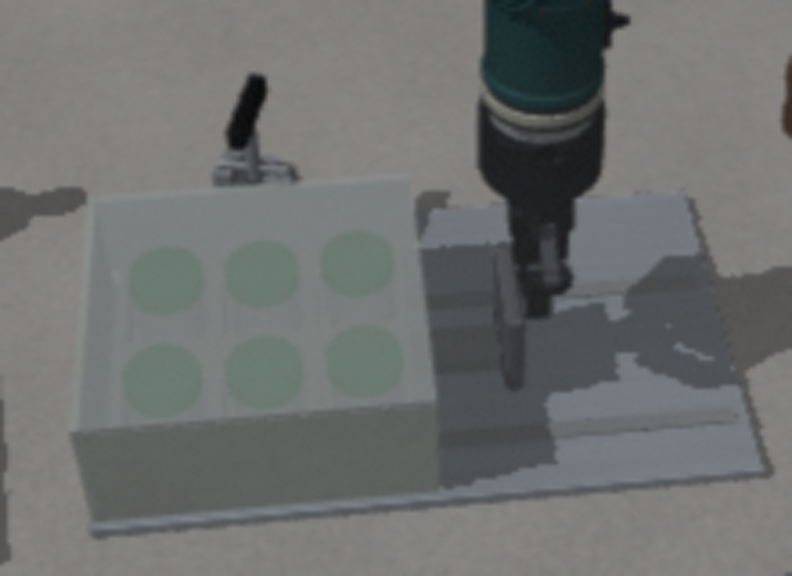

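The crop shows six pots under the hood and the plate at (508,320) almost home. I'll push until the stop answers.

>>> {"op": "step_arm", "data": {
  "series": [
    [0,0,0,0,-0.004,0,-1],
    [0,0,0,0,-0.004,0,-1],
    [0,0,0,0,0,0,-1],
    [0,0,0,0,0,0,-1]
  ]
}}

```text
time: 27.5
tool_pos: [0.5644, -0.0194, 0.0305]
orientation: [-0.003, 0.73, 0.683, 0.003]
contact_force: [-0.8, 10.6, -0.3]
gripper_width: -0.002
finger_force: 5.5
```

>>> {"op": "step_arm", "data": {
  "series": [
    [0,0,0,0,0.025,0,-1],
    [0,0,0,0,0,0.06,-1],
    [0,0,0,0,0,0.06,-1],
    [0,0,0,0,0,0.05,1],
    [0,0,0.94,-0.0175,-0.022,0,1],
    [0,0,0.94,-0.0175,-0.023,0,1],
    [0,0,0.94,-0.0175,-0.023,0,1],
    [0,0,0.94,-0.0175,-0.023,0,1],
    [0,0,0.94,-0.0175,-0.023,0,1],
    [0,0,0.94,-0.0175,-0.023,0,1],
    [0,0,0.94,-0.0175,-0.023,0,1],
    [0,0,0.94,-0.0175,-0.023,0,1]
  ]
}}

```text
time: 29.0
tool_pos: [0.4235, -0.1856, 0.2004]
orientation: [-0.0, 0.29, 0.957, -0.0]
contact_force: [-0.4, -0.7, -0.3]
gripper_width: 1.001
finger_force: 0.0
```

>>> {"op": "step_arm", "data": {
  "series": [
    [0,0,0.94,0,0,0,1],
    [0,0,0.94,0,0,0,1],
    [0,0,0,0,0,0,1],
    [0,0,0,0,0,0,1]
  ]
}}

```text
time: 29.5
tool_pos: [0.4244, -0.1847, 0.2004]
orientation: [-0.0, 0.165, 0.986, -0.0]
contact_force: [-0.2, -0.6, -0.4]
gripper_width: 0.997
finger_force: 0.0
```

Run:
```python
from h import *
s=manip.get_state(); print(s['time'],s['tool_pos'],s['orientation'],s['joint_positions'].round(2))
p,d,c=snap('wrist','w11.png'); W=cloud(d,c)
m=(W[...,2]>.12)&(W[...,2]<.16)&(abs(W[...,0]-.425)<.05)&(abs(W[...,1]+.187)<.05)
b=W[m]; print(len(b),np.percentile(b[:,2],90),cv2.minAreaRect(b[:,:2].astype(np.float32)))
m=(W[...,2]>.075)&(W[...,2]<.095)&(abs(W[...,0]-.566)<.06)&(abs(W[...,1]+.036)<.02)
b=W[m]; print('plate',len(b),cv2.minAreaRect(b[:,:2].astype(np.float32)) if len(b) else 0)
```

```text
29.5 [ 0.42435855 -0.18474903  0.20043262] [-1.32869758e-04  1.64843583e-01  9.86319709e-01 -8.21279860e-05] [ 0.99  0.38 -0.86  2.16  0.41  0.77  1.11]
1830 0.1441168552092656 ((0.4263770580291748, -0.18855078518390656), (0.013829343020915985, 0.06109648197889328), 71.20170593261719)
plate 1282 ((0.5666821002960205, -0.03825449198484421), (0.012587087228894234, 0.07024171948432922), 85.74412536621094)
```

The plate is back at its home position. I'll grip the pin bar again.

>>> {"op": "step_arm", "data": {
  "series": [
    [0,0,0,0.001,-0.0028,-0.04,1],
    [0,0,0,0,0,-0.04,1],
    [0,0,0,0,0,-0.029,1],
    [0,0,0,0,0,0,1],
    [0,0,0,0,0,0,-1],
    [0,0,0,0,0,0,-1],
    [0,0,0,0,0,0,-1],
    [0,0,0,0,0,0,-1],
    [0,0,0,0,0,0,-1]
  ],
  "force": 90
}}

```text
time: 30.68
tool_pos: [0.4259, -0.1879, 0.0922]
orientation: [0.0, 0.164, 0.986, -0.0]
contact_force: [-1.1, -0.5, 6.8]
gripper_width: 0.144
finger_force: 88.2
```

>>> {"op": "step_arm", "data": {
  "series": [
    [0,0,0,0,0,0.005,-1],
    [0,0,0,0,0,0.004,-1],
    [0,0,0,0,0,0,-1]
  ]
}}

```text
time: 31.05
tool_pos: [0.4254, -0.1876, 0.1002]
orientation: [0.0, 0.164, 0.986, 0.0]
contact_force: [1.8, -0.5, -11.7]
gripper_width: 0.142
finger_force: 87.7
```

>>> {"op": "step_arm", "data": {
  "series": [
    [0,0,-0.84,0,0,0,-1],
    [0,0,-0.84,0,0,0,-1],
    [0,0,-0.84,0,0,0,-1],
    [0,0,-0.84,0,0,0,-1],
    [0,0,-0.84,0,0,0,-1],
    [0,0,-0.84,0,0,0,-1],
    [0,0,-0.84,0,0,0,-1],
    [0,0,-0.84,0,0,0,-1],
    [0,0,-0.84,0,0,0,-1],
    [0,0,-0.84,0,0,0,-1],
    [0,0,-0.84,0,0,0,-1],
    [0,0,0,0,0,0,-1]
  ]
}}

```text
time: 32.55
tool_pos: [0.4255, -0.1875, 0.1002]
orientation: [-0.0, 0.724, 0.69, -0.0]
contact_force: [2.2, -1.5, -13.0]
gripper_width: 0.143
finger_force: 87.7
```

>>> {"op": "step_arm", "data": {
  "series": [
    [0,0,0,0,0,-0.006,-1],
    [0,0,0,0,0,-0.006,-1],
    [0,0,0,0,0,-0.006,-1],
    [0,0,0,0,0,0,-1]
  ]
}}

```text
time: 33.05
tool_pos: [0.4256, -0.1875, 0.0824]
orientation: [-0.0, 0.724, 0.69, -0.0]
contact_force: [1.1, -1.7, -5.8]
gripper_width: 0.143
finger_force: 88.6
```

Force is down to 5.8 N, about the spring force with the pin down. I'll release, rise and check.

>>> {"op": "step_arm", "data": {
  "series": [
    [0,0,0,0,0,0,1],
    [0,0,0,0,0,0,1],
    [0,0,0,0,0,0,1],
    [0,0,0,0,0,0,1],
    [0,0,0,0,0,0.05,1],
    [0,0,0,0,0,0.06,1],
    [0,0,0,0,0,0.06,1],
    [0,0,0,0,0,0,1],
    [0,0,0,0,0,0,1]
  ]
}}

```text
time: 34.17
tool_pos: [0.4248, -0.1875, 0.2523]
orientation: [-0.0, 0.724, 0.69, -0.0]
contact_force: [0.5, 0.3, -0.6]
gripper_width: 1.004
finger_force: 0.0
```

Run:
```python
from h import *
s=manip.get_state(); print(s['time'],s['tool_pos'],s['contact_force'])
p,d,c=snap('wrist','w12.png'); W=cloud(d,c)
m=(W[...,2]>.115)&(W[...,2]<.16)&(abs(W[...,0]-.425)<.05)&(abs(W[...,1]+.187)<.05)
b=W[m]; print(len(b),np.percentile(b[:,2],[50,90]),cv2.minAreaRect(b[:,:2].astype(np.float32)))
m=(W[...,2]>.075)&(W[...,2]<.095)&(abs(W[...,0]-.566)<.06)&(abs(W[...,1]+.036)<.02)
b=W[m]; print('plate',len(b),cv2.minAreaRect(b[:,:2].astype(np.float32)) if len(b) else 0)
```

```text
34.175 [ 0.42477597 -0.18754927  0.25232974] [ 0.45580079  0.34742464 -0.56625692]
1188 [0.13229815 0.13342238] ((0.42630457878112793, -0.18727260828018188), (0.06080560013651848, 0.013531425036489964), 87.02710723876953)
plate 1570 ((0.5658469796180725, -0.03712482005357742), (0.012677481397986412, 0.06963677704334259), 86.22452545166016)
```

View pics/w12.png

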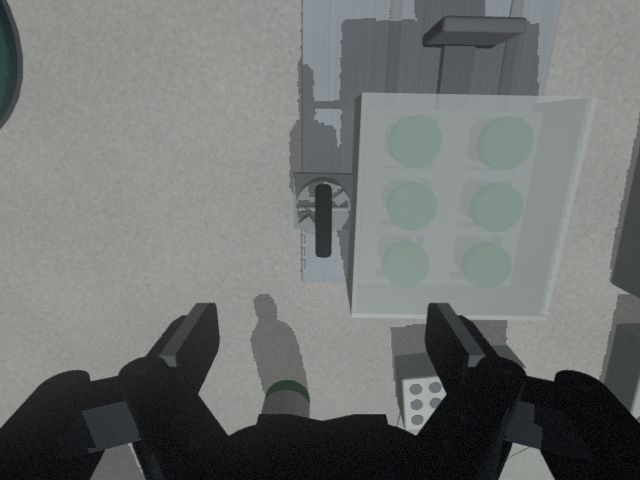

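The bar at (323,220) is down (top 0.133 m) and turned back to 0.02 rad. The tray is home with six pots under the hood, and nothing is touched.

```bash
python3 -c "
from bench import manip; print(manip.hand_in())"
```

```text
the job is handed in; nothing more can be done
None
```

The job is handed in: both empty pockets got a spare pot and all six pots stand level in the tray, which is home with the pin turned back and down; the hand-in gave no verdict.

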